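# Reseat the rings of the recipe file

## Robot

A 6-joint arm with a two-finger parallel gripper is mounted at the origin on the work surface. World frame = base frame: x ahead of the robot, y to its left, z up, the work surface at z = 0. Lengths are in m, angles in degrees, forces in N, time in s.
With the tool pointing down it reaches from about 0.25 to 0.775 m from the base axis. Payload 4 kg.
Tool frame: the origin (TCP) lies on the centre line of the jaws, within the pads' length; the fingertips stand 11 mm ahead of it and the grasp point (between the pads) lies 8 mm behind it; x points along the fingers, y is the direction in which the jaws open and shut, and the axes are right-handed (so a half turn about x gives the same grasp; the last joint's range is limited). The gripper opens to 94 mm and grips with 3 to 60 N. Pads are 16 mm wide; open, the fingers measure 119 mm over their backs; the gripper's body (75 mm by 177 mm) begins 78 mm behind the grasp point.
Start: joints at [57.347, 4.996, 78.535, -0, 96.463, -5.907], TCP at [0.248, 0.491, 0.217] pointing down, gripper open.
Joint ranges: [-177.83, 177.83], [-43.37, 116.18], [15.69, 146.23], [-61.86, 241.86], [9.47, 152.12], [-147.06, 147.06]. Speed limits (degrees/s): [159.86, 159.86, 180, 180, 180, 180].

## Interface

Orientations are given as a 3x3 rotation matrix whose columns are the frame's x, y, z axes.
In Python, from bench import arm gives the robot as it stands.
- The arm moves only by the tool carry_out, never from a script. Its argument "deltas" is a list that holds one entry, the list of rows, each a list of 7 numbers: the turn, a rotation vector about the tool's x, y, z scaled (see below), then the shift along the tool's x, y, z scaled (see below), then the opening, from 0 (shut) to 1 (fully open). In form: [[[rx, ry, rz, x, y, z, jaw], ...]]. A call has 1 to 12 rows; each row shifts and turns the commanded pose from where the row before left it, along the tool's axes as they then stand; what a row does not reach is not made up. The controller multiplies each number of a shift by 0.5 m and each number of a turn by 0.1 rad. A row lasts 1/10 s, in which the tool goes at most 50 mm and 8.59 degrees, less where a joint would pass 70% of its speed; a pose out of reach is approached as far as the arm can. A call with a number of a shift or a turn outside -1 to 1 is refused whole. A call with a gripper value outside its range is refused whole. The fingers move at their own pace and stop on an object; "force" is the grip in N (left out, the last holds). Time passes only in rows, so rows that do not move let the fingers close. It gives the time, the measured TCP pose, the force and the opening at its end, in the units of the state.
- arm.observe(): the state, without advancing time (a new reading comes with each control period).
- arm.camera(name): name is "scene" or "top"; returns a dict with "image" (384x512x3 uint8, red, green, blue), "K" (3x3 intrinsics, pixels), "R" (3x3) and "t" (3): a world point X has camera coordinates R X + t. Camera axes: x right, y down, z forward; pixel columns grow to the right and rows downward; lengths in m; the calibration is good to about 2 mm. A picture is of the moment at which its call begins. There is no depth.
- arm.close_job(): hands the job in, once; it reports no verdict.
Trained networks look in a picture, given as the dict that the camera call returned (one of the last four; its "shot" number tells which), for a name from the list of things; names that differ only in an ending like _2 or _b are one class to them, and where a whole thing is asked for, a point or a joint stands for the part that bears it (a point fixed in the world has none). Each returns a list of dicts, best first, with "score" (0 to 1); they miss things now and then, are a little off and sometimes report something else, mostly with a low value. They report only what shows in the picture. A call takes as long as a camera call.
- arm.find_in(picture, target): "position" ([x, y, z] in m, in the coordinates of the camera as it stood for that picture, good to about 4 mm: the middle of the surface that is visible of it).
The state is a dict: "t": time; "joints": joint angles; "qd": joint speeds; "tau": joint torques, N m; "tool_pos": TCP position; "tcp_rot": TCP orientation; "force": force on the tool from outside, world axes, zero at the start; "wrist_torque": the same for the moment, N m; "gripper_width": opening from 0.0 (shut) to 1.0 (fully open).
Only numpy, scipy, OpenCV 4.12 (cv2) and the standard library are available. Lean on these libraries where they do the work, as an engineer would, in place of code of your own. Each camera call takes 0.05 s, during which the arm holds its last target.

## Task

The rings of the open recipe file have jammed part-way. Lift the file's arch lever right up so that its rings swing wide open, then press the lever all the way down again so that they close fully on their posts, and let go. Leave the smaller coverless board, which has a similar lever, alone.

Things in the scene. Friction and masses are not known exactly. Their poses are not given: they have to be found in the camera images.
- file: Open recipe file, fixed: grey-blue covers 4 mm thick, 190 mm along x (spine), 480 along y. Origin on the worktop under the lever. Pages (14 mm high) lie to -y, front cover with a small jar and spoon to +y, z up. Lever hinge at (10, 0, 30) mm, axis along y; lever's free end points to -x. Ring hoops at x = -40, +40, y = -50 to -95, 62 mm high; opening, they swing towards the lever to y = -22.
- lever (a joint): Angle of the file's lever above level (rad): 0 = fully down (stop), rings closed; 1.25 = right up (stop), rings wide open. Starts at 0.15 to 0.5. No spring: friction holds it where it is left; about 3 N at its end moves it. The rings are linked to it and move with it.
- lever_tip (a point): Centre of the rolled end of the file's lever, to pinch or press: a steel roll, diameter 13 mm, 18 mm long along the file's y, on an 11 mm wide strip, 88 mm from the hinge. 30 mm above the worktop (26 above the cover) when down; it rises in an arc about the hinge towards the file's +x. Its axes turn with the lever, y stays the file's y.
- board: Bystander to leave alone, fixed: plywood board without covers, 190 mm along x, 120 along y, 6 mm thick, with a smaller lever arch (lever 62 mm long, lying down; 50 mm high in all). Origin at the centre of its underside, z up. It lies left or right of the file; a mug 88 mm tall stands 155 mm from its centre towards its +x.

How it is judged (in metres and radians):
On the way, in this order (a step that is already met when the one before it is completed fails the run):
1. the file's lever is lifted right up (above 1.0 rad), the rings open (value of joint lever above 1 rad), for 0.2 s.
2. the lever is pressed down again (below 0.1 rad), the rings closed (value of joint lever below 0.1 rad), for 0.2 s.
At the end, for the whole second after the job is handed in: The file's lever, after having been lifted above 1.0 rad, is back down within 0.1 rad of its stop, at rest, so that the rings are closed (value of joint lever below 0.1 rad and not (velocity of joint lever above 0.1 rad/s) and not (velocity of joint lever below -0.1 rad/s)); the robot touches nothing.
It fails at once if the smaller board or its lever arch is touched with more than 3 N (contact force between board and the fingers above 3 N or contact force between board and the arm above 3 N).
It also fails if it takes over 35 s, if anything falls off the work surface, if the arm or the gripper's body presses on something with over 40 N, if the wrist force passes 120 N, or if a joint passes its speed limit or range.

## Working session

There is one attempt and no reset: what is moved stays moved. The work goes in short steps, Python scripts to look and compute and a tool call to move; the robot and the scene stay as the last step left them, time stands still between calls to the robot, and variables do not carry over. Pictures are saved under pics/ and viewed, and the job is handed in when it is done.

Besides the shell and the picture viewer there is one more tool, called after "Request:" as name(argument=value, ...) on one line, values as JSON. carry_out: Moves the arm, as the interface text tells. Shifts and turns lie within -1 to 1; 1 stands for 0.5 m of shift or 0.1 rad of turn. Its arguments: {"type":"object","properties":{"deltas":{"type":"array"},"force":{"type":"number"}},"required":["deltas"]}

```bash
mkdir -p pics; python3 - <<'E'
from bench import arm
import cv2, numpy as np
print(arm.observe())
for n in ["scene","top"]:
    p=arm.camera(n); cv2.imwrite(f"pics/{n}0.png",p["image"][:,:,::-1])
    print(n,p["K"].tolist(),p["R"].tolist(),p["t"].tolist() if hasattr(p["t"],'tolist') else p["t"])
    R=np.array(p["R"]);t=np.array(p["t"]);K=np.array(p["K"])
    for k in ["file","lever","lever_tip","board"]:
        for d in arm.find_in(p,k)[:3]:
            c=np.array(d["position"]);w=R.T@(c-t);u=K@c
            print(k,round(d["score"],2),w.round(4),(u[:2]/u[2]).round(0))
E
```

```text
{'t': 0.0, 'joints': array([ 5.73477425e+01,  5.03841893e+00,  7.86216108e+01,  1.97834666e-03,
        9.64636206e+01, -5.90676725e+00]), 'qd': array([-0.08278907,  0.05640738,  0.03723867,  0.03623576,  0.05564432,
        0.05254885]), 'tau': array([ 5.19869161e-05, -3.40182710e+01, -3.02425432e+01,  7.18115154e-02,
        3.31320707e-02, -1.70147860e-04]), 'tool_pos': array([0.24722737, 0.49072894, 0.21533849]), 'tcp_rot': array([[-1.19326788e-03,  4.50023436e-01,  8.93015948e-01],
       [-1.79852716e-03,  8.93014174e-01, -4.50024945e-01],
       [-9.99997671e-01, -2.14311375e-03, -2.56225760e-04]]), 'force': array([-0.06188419,  0.32129538, -0.29842701]), 'wrist_torque': array([0.02179335, 0.05684492, 0.04997847]), 'gripper_width': 0.9995083626289422}
scene [[493.57251475081154, 0.0, 260.3688793806068], [0.0, 493.57251475081154, 184.69237519359848], [0.0, 0.0, 1.0]] [[0.8432941022469324, 0.5373041511223295, -0.012621660043481166], [0.29889486728490944, -0.4883717222623387, -0.819850546871351], [-0.44667316398713375, 0.687602581496921, -0.5724384460293467]] [-0.4680834268010776, -0.09131962031728043, 1.4051642607581405]
file 0.57 [0.6004 0.2704 0.0047] [329. 167.]
lever_tip 0.6 [0.552  0.2919 0.0529] [317. 143.]
lever_tip 0.15 [ 0.5872 -0.2735  0.0093] [198. 294.]
board 0.6 [ 0.5896 -0.2731  0.0061] [199. 295.]
top [[451.7595961013927, 0.0, 245.1556762645905], [0.0, 451.7595961013927, 195.12099866313594], [0.0, 0.0, 1.0]] [[-0.012937274528489053, -0.9999069547552663, -0.004325362392238462], [-0.9775569221394496, 0.013557525289287387, -0.2102347675463699], [0.21027384741099014, 0.0015084230441139031, -0.9776413625429824]] [0.032131618985650555, 0.5326025887857865, 0.9442082768823477]
file 0.95 [0.5807 0.3162 0.0045] [121. 182.]
lever 0.75 [0.5483 0.2902 0.0526] [126. 190.]
lever_tip 0.52 [0.5481 0.2914 0.0521] [126. 191.]
board 0.65 [ 0.57   -0.2664  0.0085] [370. 182.]
```

```bash
python3 - <<'E'
import cv2
a=cv2.imread("pics/scene0.png");b=cv2.imread("pics/top0.png")
cv2.imwrite("pics/s1.png",cv2.resize(a[80:260,220:440],None,fx=3.6,fy=3.3,interpolation=2)[:600,:800])
cv2.imwrite("pics/t1.png",cv2.resize(b[100:280,20:240],None,fx=3.3,fy=3.3,interpolation=2))
E
```

```text
(no output)
```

View pics/scene0.png

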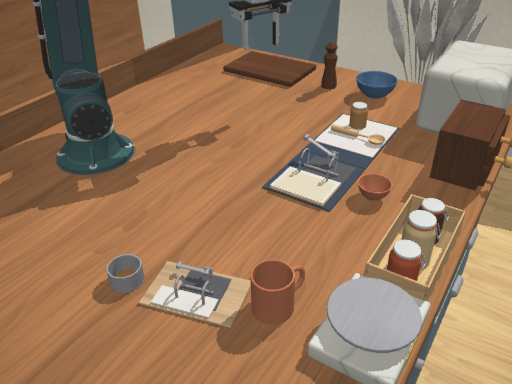

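View pics/top0.png

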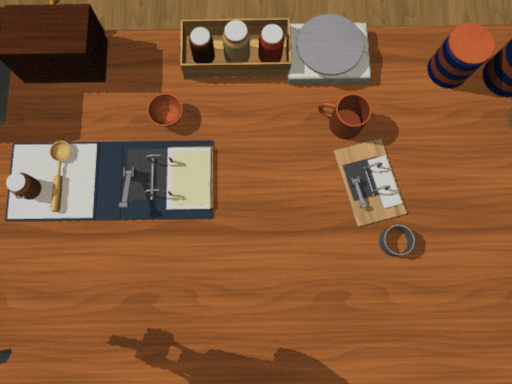

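```bash
ls pics
```

```text
s1.png
scene0.png
t1.png
top0.png
```

View pics/s1.png

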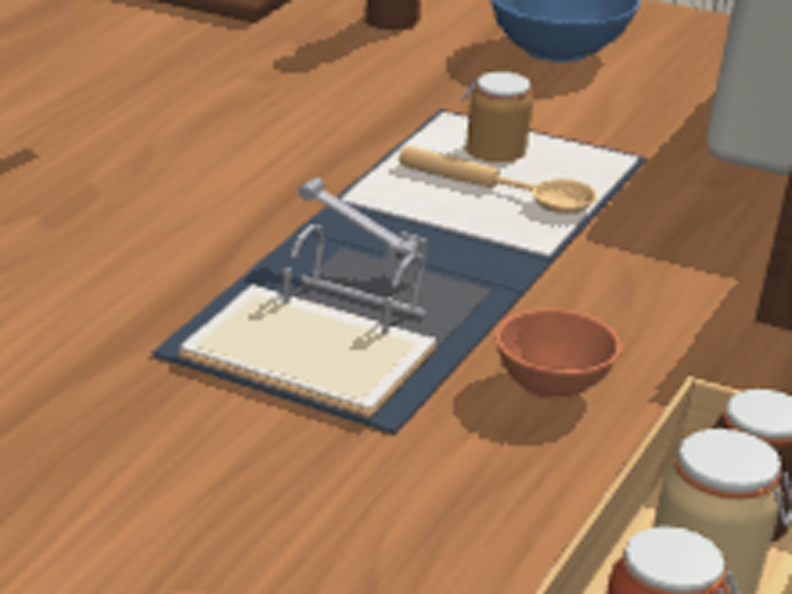

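View pics/t1.png

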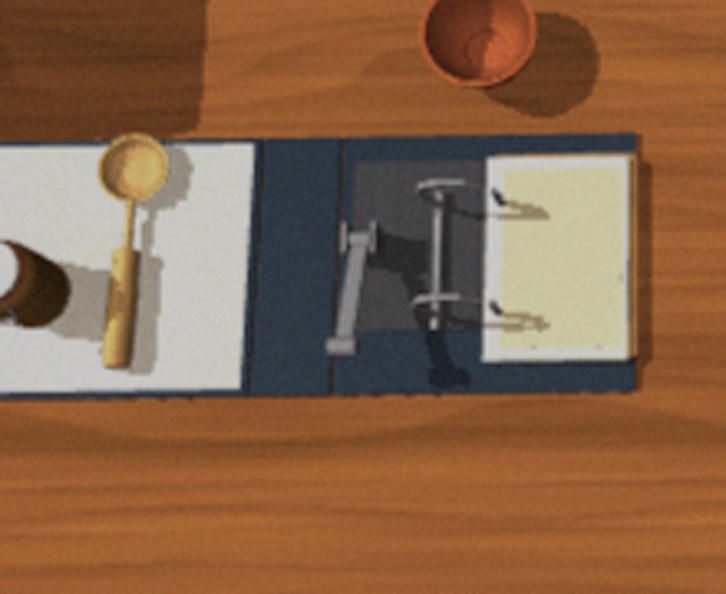

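```bash
cat > h.py <<'E'
import numpy as np
C={"scene":([[493.57251475081154,0,260.3688793806068],[0,493.57251475081154,184.69237519359848],[0,0,1]],[[0.8432941022469324,0.5373041511223295,-0.012621660043481166],[0.29889486728490944,-0.4883717222623387,-0.819850546871351],[-0.44667316398713375,0.687602581496921,-0.5724384460293467]],[-0.4680834268010776,-0.09131962031728043,1.4051642607581405]),
"top":([[451.7595961013927,0,245.1556762645905],[0,451.7595961013927,195.12099866313594],[0,0,1]],[[-0.012937274528489053,-0.9999069547552663,-0.004325362392238462],[-0.9775569221394496,0.013557525289287387,-0.2102347675463699],[0.21027384741099014,0.0015084230441139031,-0.9776413625429824]],[0.032131618985650555,0.5326025887857865,0.9442082768823477])}
C={k:tuple(np.array(x) for x in v) for k,v in C.items()}
def ray(c,u,v):
    K,R,t=C[c]; return -R.T@t, R.T@np.linalg.solve(K,[u,v,1])
def plane(c,u,v,z):
    o,d=ray(c,u,v); return o+d*(z-o[2])/d[2]
def tri(us,ut):
    A=[];b=[]
    for c,u in (("scene",us),("top",ut)):
        o,d=ray(c,*u); d=d/np.linalg.norm(d);P=np.eye(3)-np.outer(d,d);A.append(P);b.append(P@o)
    A=np.vstack(A);b=np.hstack(b);x,r,*_=np.linalg.lstsq(A,b,rcond=None);return x,r**.5
def proj(c,X):
    K,R,t=C[c];u=K@(R@X+t);return u[:2]/u[2]
E
python3 - <<'E'
from h import *
print("tip",tri((307,137),(123.3,204.5)))
print("hinge",tri((334.7,155.2),(128.5,171.8)))
for p in [(213,140.6),(213,218.5),(96.6,142.5),(11,143.5),(6,220)]: print(p,plane("top",*p,0.004).round(4))
# fit file pose yaw from cover corners, tip angle
E
```

```text
tip (array([0.51654984, 0.29490234, 0.05891422]), array([0.00251635]))
hinge (array([0.60058861, 0.29570356, 0.02684374]), array([0.00384176]))
(213, 140.6) [0.6791 0.1004 0.004 ]
(213, 218.5) [0.4901 0.1001 0.004 ]
(96.6, 142.5) [0.6783 0.3797 0.004 ]
(11, 143.5) [0.6788 0.5852 0.004 ]
(6, 220) [0.4931 0.5789 0.004 ]
```

```bash
python3 - <<'E'
import cv2,numpy as np
b=cv2.imread("pics/top0.png");a=cv2.imread("pics/scene0.png")
cv2.imwrite("pics/t2.png",cv2.resize(b[150:230,90:190],None,fx=7,fy=7,interpolation=2))
cv2.imwrite("pics/s2.png",cv2.resize(a[120:190,290:380],None,fx=8,fy=8,interpolation=2))
E
```

```text
(no output)
```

View pics/t2.png

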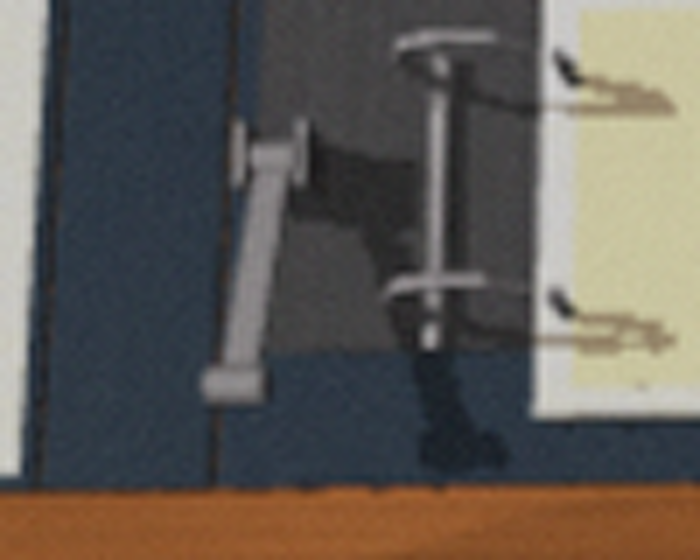

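View pics/s2.png

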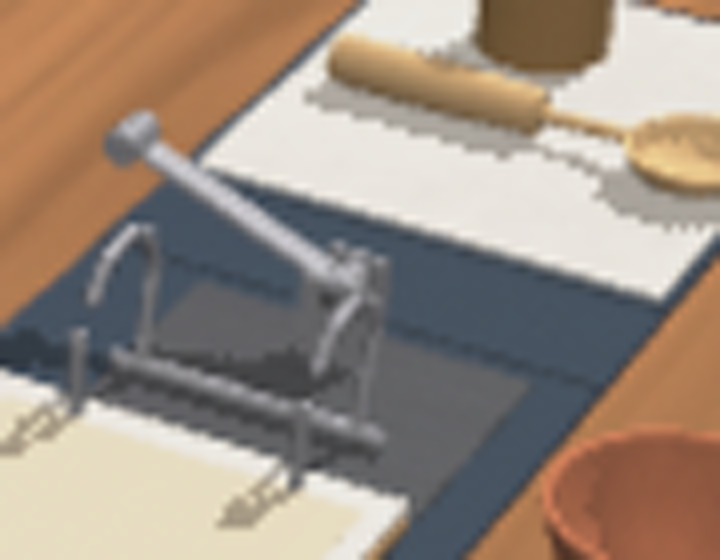

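```bash
python3 - <<'E'
from h import *
from scipy.optimize import least_squares
ts,tt,hs,ht=(306.6,137.1),(123.3,205),(332.9,154),(128.9,172.1)
print(tri(ts,tt),tri(hs,ht))
cor=[((213,140.6),(95,-190)),((213,218.5),(-95,-190))]
def m(p):
    x,y,yaw,q=p;c,s=np.cos(yaw),np.sin(yaw);R=np.array([[c,-s,0],[s,c,0],[0,0,1]])
    f=lambda v:R@v+[x,y,0]
    return f(np.array([.010,0,.03])),f(np.array([.010-.088*np.cos(q),0,.03+.088*np.sin(q)]))
def res(p):
    h,t=m(p);r=[proj("scene",t)-ts,proj("top",t)-tt,proj("scene",h)-hs,proj("top",h)-ht,[(p[2]+0.003)*57*1.0]]
    return np.hstack(r)
s=least_squares(res,[.585,.295,0,.35]);print(s.x,s.fun.round(2));print(m(s.x))
E
```

```text
(array([0.51545073, 0.29494533, 0.05830451]), array([0.00235151])) (array([0.59754957, 0.29270803, 0.03167248]), array([0.00219908]))
[ 0.58783292  0.29360431 -0.00531109  0.33851572] [-0.94 -0.01 -0.16 -0.41 -0.36  0.62 -0.59 -0.47 -0.13]
(array([0.59783278, 0.2935512 , 0.03      ]), array([0.51482807, 0.29399205, 0.05922369]))
```

Request:
carry_out(deltas=[[[-0.93,0,0,0,0,0,1],[-0.93,0,0,0,0,0,1],[-0.93,0,0,0,0,0,1],[-0.93,0,0,0,0,0,0.6],[-0.93,0,0,0,0,0,0.6],[0,0,0,0,-0.056,0.076,0.5],[0,0,0,0,-0.056,0.076,0.5],[0,0,0,0,-0.056,0.076,0.5],[0,0,0,0,-0.056,0.076,0.5],[0,0,0,0,-0.056,0.076,0.5],[0,0,0,0,-0.056,0.076,0.5],[0,0,0,0,-0.056,0.076,0.5]]], force=30)

```text
t: 1.7
tool_pos: [0.5146, 0.2934, 0.2167]
tcp_rot: [[0.0, 0.002, 1.0], [0.0, 1.0, -0.002], [-1.0, 0.0, 0.0]]
force: [0.3, 0.5, -0.3]
gripper_width: 0.498
```

Request:
carry_out(deltas=[[[0,0,0,0,0,0,0.5],[0,0,0,0,0,0,0.5]]])

```text
t: 1.9
tool_pos: [0.5137, 0.2939, 0.2161]
tcp_rot: [[-0.001, 0.004, 1.0], [0.0, 1.0, -0.004], [-1.0, 0.0, -0.001]]
force: [-0.4, 0.1, 0.2]
gripper_width: 0.499
```

```bash
python3 - <<'E'
from bench import arm
s=arm.observe();print(s["t"],s["tool_pos"],s["tcp_rot"].round(3),s["force"],s["gripper_width"])
E
```

```text
1.9 [0.51368353 0.29394889 0.21605367] [[-0.001  0.004  1.   ]
 [ 0.     1.    -0.004]
 [-1.     0.    -0.001]] [-0.42406384  0.14190997  0.17111668] 0.4992273038943509
```

Request:
carry_out(deltas=[[[0,0,0,0.08,0,0,0.5],[0,0,0,0.08,0,0,0.5],[0,0,0,0.08,0,0,0.5],[0,0,0,0.05,0,0,0.5],[0,0,0,0.036,0,0,0.5],[0,0,0,0,0,0,0.5]]])

```text
t: 2.5
tool_pos: [0.5096, 0.2951, 0.0502]
tcp_rot: [[-0.007, -0.001, 1.0], [-0.002, 1.0, 0.001], [-1.0, -0.002, -0.007]]
force: [1.1, 0.0, 0.0]
gripper_width: 0.501
```

```bash
cat > look.py <<'E'
import sys,cv2,numpy as np
from bench import arm
n=sys.argv[1]
a=arm.camera("scene")["image"][:,:,::-1];b=arm.camera("top")["image"][:,:,::-1]
A=cv2.resize(a[80:200,270:370],None,fx=4,fy=4,interpolation=2);B=cv2.resize(b[130:250,70:170],None,fx=4,fy=4,interpolation=2)
cv2.imwrite(f"pics/{n}.png",np.hstack([A,B]))
s=arm.observe();print(s["t"],s["tool_pos"].round(4),s["force"].round(1),s["gripper_width"])
E
python3 look.py l1
```

```text
2.6 [0.5125 0.2958 0.0541] [0.7 0.1 1. ] 0.4995672352751665
```

View pics/l1.png

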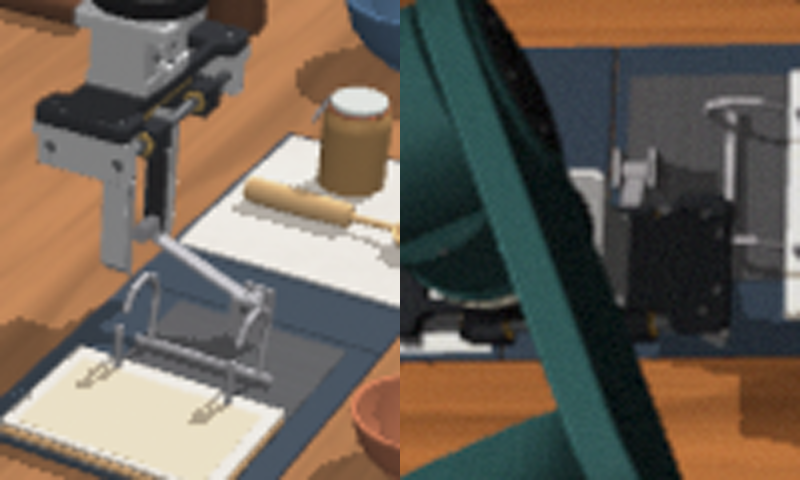

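The scene view shows the roll between the two fingers, around crop (147,230), with nothing touching the hoops. I'm closing the jaws on the roll's ends.

Request:
carry_out(deltas=[[[0,0,0,0,0,0.004,0],[0,0,0,0,0,0,0],[0,0,0,0,0,0,0],[0,0,0,0,0,0,0],[0,0,0,0,0,0,0],[0,0,0,0,0,0,0]]])

```text
t: 3.2
tool_pos: [0.5155, 0.2938, 0.0541]
tcp_rot: [[0.001, 0.002, 1.0], [-0.001, 1.0, -0.002], [-1.0, -0.001, 0.001]]
force: [-1.0, -3.5, 3.5]
gripper_width: 0.188
```

```bash
python3 look.py l2; python3 - <<'E'
import numpy as np
q=.34
for e in np.linspace(.34,1.25,8): print(e,(-.088*(np.cos(e)-np.cos(q))).round(4),(.088*(np.sin(e)-np.sin(q))).round(4))
E
```

```text
3.3 [0.5154 0.2938 0.0539] [-0.6 -5.7  4.3] 0.18502572119968047
0.34 -0.0 0.0
0.47 0.0045 0.0105
0.6 0.0103 0.0203
0.73 0.0174 0.0293
0.8599999999999999 0.0255 0.0373
0.99 0.0347 0.0442
1.1199999999999999 0.0446 0.0499
1.25 0.0552 0.0542
```

View pics/l2.png

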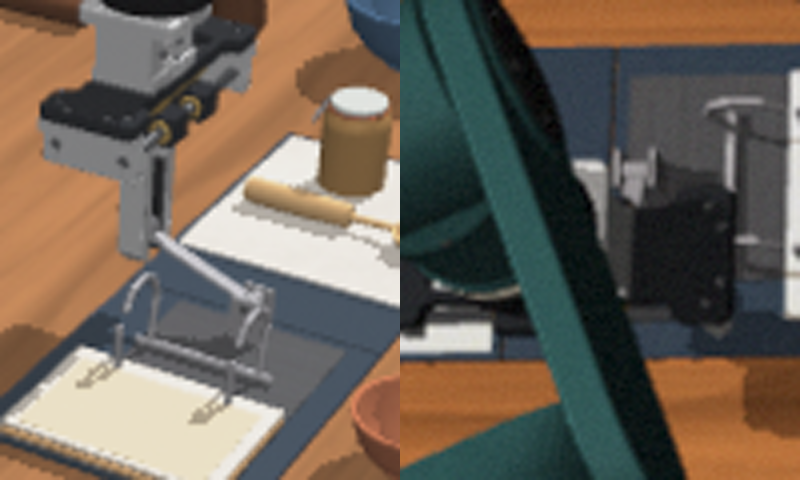

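Request:
carry_out(deltas=[[[0,0,0,-0.0105,-0.002,0.0045,0],[0,0,0,-0.0105,0,0.0045,0],[0,0,0,-0.0098,0,0.0058,0],[0,0,0,-0.0098,0,0.0058,0],[0,0,0,-0.009,0,0.007,0],[0,0,0,-0.009,0,0.007,0]]])

```text
t: 3.9
tool_pos: [0.5323, 0.2937, 0.0826]
tcp_rot: [[-0.001, 0.002, 1.0], [-0.0, 1.0, -0.002], [-1.0, -0.0, -0.001]]
force: [0.2, -1.0, -7.5]
gripper_width: 0.189
```

```bash
python3 look.py l3
```

```text
4.0 [0.5332 0.2937 0.0837] [ 1.8 -1.  -4.3] 0.1849286948279396
```

View pics/l3.png

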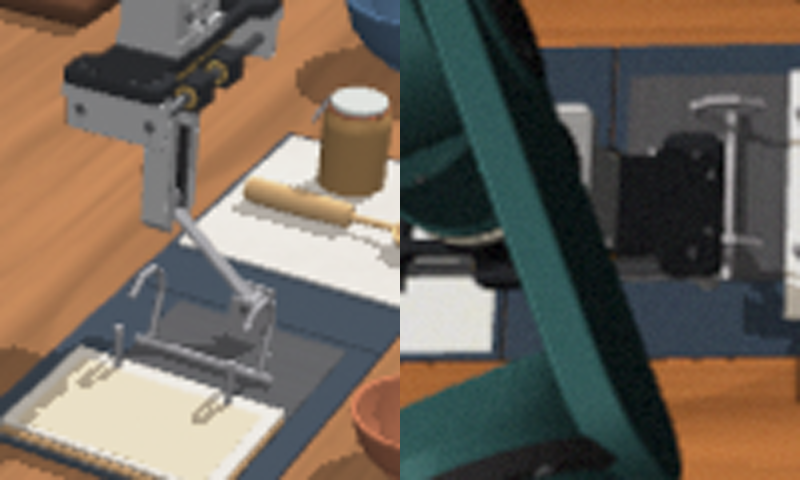

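The lever is following and the rings are opening. I'll continue along the arc.

Request:
carry_out(deltas=[[[0,0,0,-0.008,0,0.008,0],[0,0,0,-0.008,0,0.008,0],[0,0,0,-0.007,0,0.0092,0],[0,0,0,-0.007,0,0.0092,0],[0,0,0,-0.0057,0,0.01,0],[0,0,0,-0.0057,0,0.01,0],[0,0,0,-0.004,0,0.009,0],[0,0,0,0,0,0,0],[0,0,0,0,0,0,0],[0,0,0,0,0,0,0]]])

```text
t: 5.0
tool_pos: [0.5652, 0.2937, 0.1066]
tcp_rot: [[0.003, 0.002, 1.0], [0.001, 1.0, -0.002], [-1.0, 0.001, 0.003]]
force: [-1.2, -1.2, 0.8]
gripper_width: 0.188
```

```bash
python3 look.py l4
```

```text
5.1 [0.5652 0.2937 0.1066] [-0.4 -1.3  0.1] 0.1843415901016549
```

View pics/l4.png

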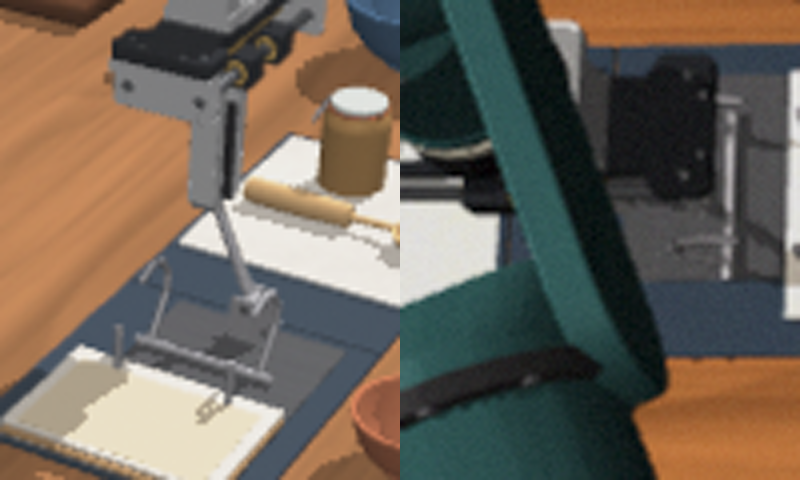

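The lever sits at about 1.19 rad by the tool's displacement, and the rings are wide open. Next I work out the arc back down.

```bash
python3 - <<'E'
import numpy as np
e=np.linspace(1.19,0,19);x=-.088*np.cos(e);z=.088*np.sin(e)
for i in range(18): print(round(e[i+1],2),((z[i]-z[i+1])/.5).round(4),((x[i+1]-x[i])/.5).round(4))
E
```

```text
1.12 0.0047 -0.0107
1.06 0.0054 -0.0103
0.99 0.006 -0.0099
0.93 0.0067 -0.0095
0.86 0.0073 -0.0091
0.79 0.0079 -0.0086
0.73 0.0084 -0.008
0.66 0.0089 -0.0074
0.6 0.0094 -0.0068
0.53 0.0098 -0.0062
0.46 0.0102 -0.0055
0.4 0.0106 -0.0048
0.33 0.0109 -0.0041
0.26 0.0111 -0.0034
0.2 0.0113 -0.0027
0.13 0.0115 -0.0019
0.07 0.0116 -0.0012
0.0 0.0116 -0.0004
```

Request:
carry_out(deltas=[[[0,0,0,0.0047,0,-0.0107,0],[0,0,0,0.0054,0,-0.0103,0],[0,0,0,0.006,0,-0.01,0],[0,0,0,0.0067,0,-0.0095,0],[0,0,0,0.0073,0,-0.009,0],[0,0,0,0.008,0,-0.0086,0],[0,0,0,0.0084,0,-0.008,0],[0,0,0,0.009,0,-0.0074,0],[0,0,0,0.0094,0,-0.0068,0],[0,0,0,0.0098,0,-0.0062,0],[0,0,0,0.01,0,-0.0055,0],[0,0,0,0.0106,0,-0.0048,0]]])

```text
t: 6.3
tool_pos: [0.5148, 0.2937, 0.0573]
tcp_rot: [[-0.002, 0.002, 1.0], [-0.0, 1.0, -0.002], [-1.0, -0.0, -0.002]]
force: [-0.4, -1.4, 5.2]
gripper_width: 0.187
```

Request:
carry_out(deltas=[[[0,0,0,0.0109,0,-0.0041,0],[0,0,0,0.011,0,-0.0034,0],[0,0,0,0.0113,0,-0.0027,0],[0,0,0,0.0115,0,-0.002,0],[0,0,0,0.0116,0,-0.0012,0],[0,0,0,0.01,0,-0.0004,0],[0,0,0,0,0,0,0],[0,0,0,0,0,0,0]]])

```text
t: 7.1
tool_pos: [0.5074, 0.2937, 0.0231]
tcp_rot: [[-0.004, 0.002, 1.0], [-0.0, 1.0, -0.002], [-1.0, -0.0, -0.004]]
force: [-3.0, -1.1, -0.6]
gripper_width: 0.186
```

```bash
python3 look.py l5
```

```text
7.2 [0.5074 0.2937 0.0234] [-2.9 -0.3 -0.2] 0.18539356876970622
```

View pics/l5.png

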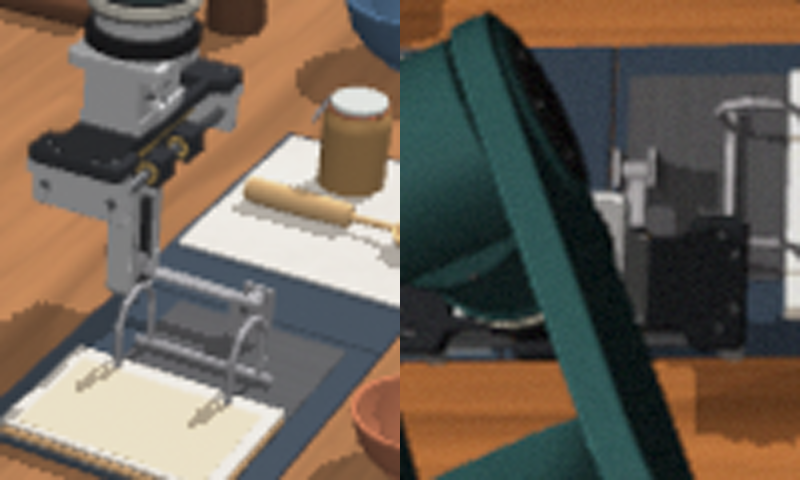

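The rings look closed. To confirm the stop, I'll press a bit further and watch the force.

Request:
carry_out(deltas=[[[0,0,0,0.004,0,0,0],[0,0,0,0,0,0,0]]])

```text
t: 7.4
tool_pos: [0.5075, 0.2937, 0.0224]
tcp_rot: [[-0.003, 0.002, 1.0], [-0.0, 1.0, -0.002], [-1.0, -0.0, -0.003]]
force: [-5.1, -0.9, 2.2]
gripper_width: 0.19
```

Request:
carry_out(deltas=[[[0,0,0,0.004,0,0,0],[0,0,0,0,0,0,0],[0,0,0,0,0,0,0]]])

```text
t: 7.7
tool_pos: [0.5076, 0.2937, 0.021]
tcp_rot: [[-0.003, 0.002, 1.0], [-0.0, 1.0, -0.002], [-1.0, -0.0, -0.003]]
force: [-7.0, -2.1, 3.3]
gripper_width: 0.183
```

Request:
carry_out(deltas=[[[0,0,0,0.004,0,0,0],[0,0,0,0,0,0,0],[0,0,0,0,0,0,0]]])

```text
t: 8.0
tool_pos: [0.5077, 0.2938, 0.0206]
tcp_rot: [[-0.002, 0.002, 1.0], [-0.0, 1.0, -0.002], [-1.0, -0.0, -0.002]]
force: [-7.8, -2.0, 11.0]
gripper_width: 0.186
```

Request:
carry_out(deltas=[[[0,0,0,0.003,0,0,0],[0,0,0,0,0,0,0],[0,0,0,0,0,0,0]]])

```text
t: 8.3
tool_pos: [0.5077, 0.2938, 0.0204]
tcp_rot: [[-0.002, 0.002, 1.0], [-0.0, 1.0, -0.002], [-1.0, -0.0, -0.002]]
force: [-10.1, -3.7, 15.0]
gripper_width: 0.188
```

```bash
python3 look.py l6
```

```text
8.4 [0.5077 0.2938 0.0204] [-10.6  -3.3  14.7] 0.18777582144182783
```

View pics/l6.png

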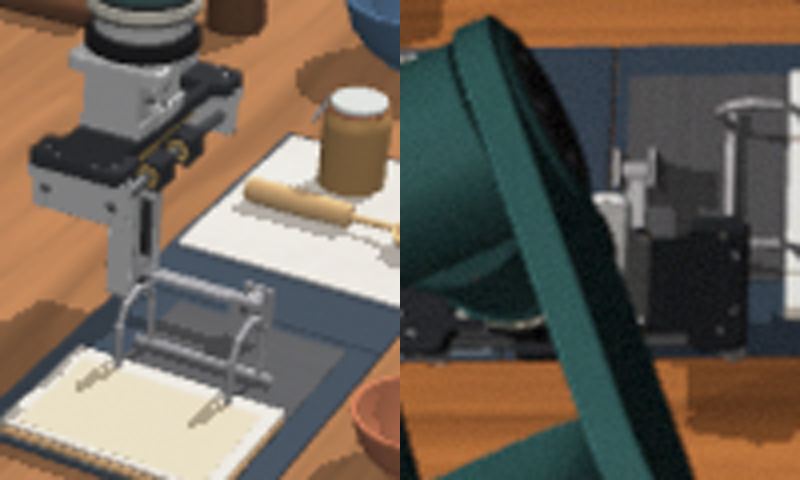

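The tool stopped at z 0.0204 while the force rose to 15 N, so the lever is on its stop. I'll ease slightly, release, and retreat.

Request:
carry_out(deltas=[[[0,0,0,-0.005,0,0,0],[0,0,0,0,0,0,0.5],[0,0,0,0,0,0,0.5],[0,0,0,0,0,0,0.5],[0,0,0,0,0,0,0.5],[0,0,0,0,0,0,0.5]]])

```text
t: 9.0
tool_pos: [0.5091, 0.2937, 0.0195]
tcp_rot: [[0.0, 0.002, 1.0], [0.0, 1.0, -0.002], [-1.0, 0.0, 0.0]]
force: [0.0, -0.4, 0.3]
gripper_width: 0.496
```

Request:
carry_out(deltas=[[[0,0,0,-0.03,0,0,0.5],[0,0,0,-0.06,0,0,0.5],[0,0,0,-0.08,0,0,0.5],[0,0,0,-0.08,0,0,0.5],[0,0,0,-0.08,0,0,0.5],[0,0,0,0,0,-0.08,0.5],[0,0,0,0,0,-0.08,0.5],[0,0,0,0,0,-0.08,0.5],[0,0,0,0,0,0,0.5],[0,0,0,0,0,0,0.5]]])

```text
t: 10.0
tool_pos: [0.3888, 0.2942, 0.1862]
tcp_rot: [[0.003, 0.001, 1.0], [0.001, 1.0, -0.001], [-1.0, 0.001, 0.003]]
force: [-1.2, 0.1, 0.9]
gripper_width: 0.499
```

```bash
python3 look.py l7
```

```text
10.1 [0.3899 0.2941 0.1856] [ 0.  -0.8  0.1] 0.5031707413723675
```

View pics/l7.png

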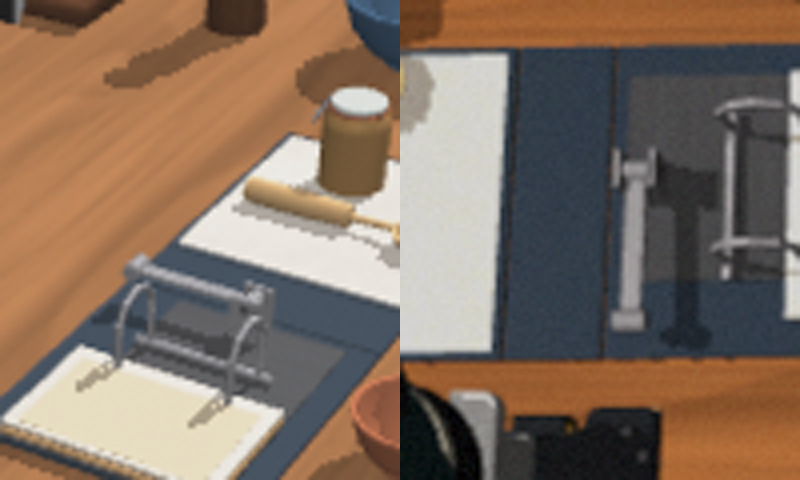

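```bash
python3 - <<'E'
from h import *
print(tri((304.5,147),(127,209.5)))
for q in (0,.1,.2): 
    t=np.array([.5975-.088*np.cos(q),.2938,.03+.088*np.sin(q)]);print(q,proj("scene",t),proj("top",t))
from bench import arm
print(arm.close_job())
E
```

```text
(array([0.5109242 , 0.29475819, 0.02595015]), array([0.00177762]))
0 [303.49985492 145.88855034] [126.5831626  209.35412454]
0.1 [303.76041679 143.16755224] [125.57012103 208.45900791]
0.2 [304.30380679 140.53613711] [124.5673992  207.16955908]
the job is handed in; nothing more can be done
None
```

I lifted the file's lever right up and the rings swung wide open. I then pressed it back down to its stop, let go, backed off and handed the job in about 10 s into the run. No verdict was given.

- **Lift:** I pinched the lever's roll by its ends and swung it to about 1.19 rad, judged by how far the tool had moved. It held there for about 0.3 s.
- **Press down:** near the bottom the tool stopped at z = 0.0204 m while the upward force rose to 15 N. I took that as the stop.
- **Final check:** after release, the last picture shows the lever lying level and both rings closed. The roll measured z ≈ 0.026 m against a nominal 0.030 m. That 4 mm difference is within the error of my pixel readings, and the roll's pixels match an angle of 0 better than 0.1 rad.
- **Clearance:** the gripper was clear of everything at the end, with the force reading near zero. The arm never went near the smaller board.

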